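# Change the battery packs of a bench supply

### The job

Change the battery packs of the bench supply: swing its retaining bar up and back out of the way, take every spent pack out of the bays and stand it on its base in the black return tray, and fit every charged pack from the bench into a bay of its own, contact end first under the lip and then rocked down until it lies flat. When all the charged packs are in, swing the bar back down until it rests fully in its catches, and leave the other things on the bench where they are.

Things in the scene. Friction and masses are not known exactly. Their poses are not given: they have to be found in the camera images.
- charged_0: Charged pack (may be absent), on its base on the bench right of the dock, long way roughly along world x, contact end towards the robot: grey battery pack, block 110 (own x) x 46 (y) x 40 (z) mm, about 0.4 kg; origin at the centre of its underside, z up. Its contact end (two brass strips, end face and top edge) is the -x end.
- charged_1: Charged pack (may be absent), on its base on the bench right of the dock, long way roughly along world x, contact end towards the robot: grey battery pack, block 110 (own x) x 46 (y) x 40 (z) mm, about 0.4 kg; origin at the centre of its underside, z up. Its contact end (two brass strips, end face and top edge) is the -x end.
- charged_2: Charged pack (may be absent), on its base on the bench right of the dock, long way roughly along world x, contact end towards the robot: grey battery pack, block 110 (own x) x 46 (y) x 40 (z) mm, about 0.4 kg; origin at the centre of its underside, z up. Its contact end (two brass strips, end face and top edge) is the -x end.
- charged_0_contacts (a point): Centre of the contact end face of charged_0: at (-55, 0, 20) mm in the pack's frame.
- charged_1_contacts (a point): Centre of the contact end face of charged_1: at (-55, 0, 20) mm in the pack's frame.
- charged_2_contacts (a point): Centre of the contact end face of charged_2: at (-55, 0, 20) mm in the pack's frame.
- spent_0: Spent pack (may be absent), at the start seated in bay_0; looks like a charged one: grey battery pack, block 110 (own x) x 46 (y) x 40 (z) mm, about 0.4 kg; origin at the centre of its underside, z up. Its contact end (two brass strips, end face and top edge) is the -x end.
- spent_1: Spent pack (may be absent), at the start seated in bay_1; looks like a charged one: grey battery pack, block 110 (own x) x 46 (y) x 40 (z) mm, about 0.4 kg; origin at the centre of its underside, z up. Its contact end (two brass strips, end face and top edge) is the -x end.
- spent_2: Spent pack (may be absent), at the start seated in bay_2; looks like a charged one: grey battery pack, block 110 (own x) x 46 (y) x 40 (z) mm, about 0.4 kg; origin at the centre of its underside, z up. Its contact end (two brass strips, end face and top edge) is the -x end.
- dock: Fixed bench supply with an open three-bay battery deck; origin on the bench under the middle of the bays, x away from the robot, y left, z up. Deck plate x -77 to 110, y -156 to 156, 6 mm thick. Grey case 52 mm high at x -122 to -77 mm. Black contact rail with its face at x = -57; on it a fixed lip over all bays out to x = -49, underside 42 and top 48 mm above the bay floor.
- bay_0 (a point): Right bay seen from the robot: centre of its floor, 6 mm above the bench, axes as the dock's; origin of a seated pack. Bay 114 mm long, from the contact rail to a round heel stop 6 mm high at x = +57; 48 wide between guide rods 8 mm high; bays 74 apart. The lip blocks a level pack: contact end goes in low, other end raised about 0.3 rad, then rock flat; out in reverse.
- bay_1 (a point): Middle bay seen from the robot: centre of its floor, 6 mm above the bench, axes as the dock's; origin of a seated pack. Bay 114 mm long, from the contact rail to a round heel stop 6 mm high at x = +57; 48 wide between guide rods 8 mm high; bays 74 apart. The lip blocks a level pack: contact end goes in low, other end raised about 0.3 rad, then rock flat; out in reverse.
- bay_2 (a point): Left bay seen from the robot: centre of its floor, 6 mm above the bench, axes as the dock's; origin of a seated pack. Bay 114 mm long, from the contact rail to a round heel stop 6 mm high at x = +57; 48 wide between guide rods 8 mm high; bays 74 apart. The lip blocks a level pack: contact end goes in low, other end raised about 0.3 rad, then rock flat; out in reverse.
- bar (a joint): Angle of the retaining bar, rad: 0 = down across the packs, its ends in the two forked catches; grows as it swings up and away from the robot; 1.57 = upright, stop at 2.0. Stiff hinge (0.15 N m): it stays where it is left and has to be moved all the way.
- bar_hinge (a point): Fixed point on the bar's hinge axis (parallel to the dock's y, at the deck's far edge), at (97, 185, 51.5) mm in the dock frame; bar_grip circles it at 67 mm. The bar is a wide U: cross bar 16 x 6 mm lying at dock x 22 to 38, 2.5 mm above flat packs, on side arms at y = +-142 back to hinge lugs. Forked catches, 60 mm high, at dock x 16 to 44, y = +-(137 to 147).
- bar_grip (a point): Grip point on the axis of the bar's black handle, a round rod 12 mm thick along the dock's y that stands out past the left catch in line with the cross bar (dock y 147 to 207 mm). It can be pinched from above, fingers closing along the dock's x, and turns in the fingers as the bar swings.
- tray: Fixed open black return tray on the bench to the left, 290 (x) x 166 (y) x 36 mm high outside, walls 4 mm; origin at the centre of its underside, z up.
- tray_in (a point): Centre of the tray's inner floor, axes as the tray's; inside 282 x 158 mm, room for three packs laid across it (long way along the tray's y).
- iron_stand: Bystander: soldering iron stand with a wire coil, base 150 x 80 mm, about 110 mm high, beyond the dock to the left; origin under its centre.
- solder_reel: Bystander: reel of solder standing on its flange, 60 mm diameter, 40 mm high, beyond the dock; origin under its centre.
- strippers: Bystander: wire strippers lying flat, about 180 x 66 x 14 mm, to the right beyond the dock; origin near the middle of their length.
Mind the look-alikes: they are no part of the job. What is shaped like the charged_0 but green or pink is not meant.

How it is judged:
By the outcome, as a careful person would: the job done as asked, in the order asked, and still so for the second after the job is handed in, with the robot touching nothing.
Of spent_0, spent_1, spent_2 only 2 to 3 are there at a start; the rules pass over those that are not, and their reading is None.
Of charged_0, charged_1, charged_2 only 2 to 3 are there at a start; the rules pass over those that are not, and their reading is None.
At some moment in a run one of charged_0, charged_1, charged_2 may be knocked a few centimetres aside while the robot is not near it.
Once in a run the grip may slacken for a moment while it holds something.
It also fails if it takes over 210 s, if anything falls off the work surface, if the arm or the gripper's body presses on something with over 40 N, if the wrist force passes 120 N, or if a joint passes its speed limit or range.

### The arm

A 6-joint arm with a two-finger parallel gripper is mounted at the origin on the work surface. World frame = base frame: x ahead of the robot, y to its left, z up, the work surface at z = 0. Lengths are in m, angles in rad, forces in N, time in s.
With the tool pointing down it reaches from about 0.325 to 0.9 m from the base axis. Payload 6.1 kg.
Tool frame: the origin (TCP) lies midway between the tips of the shut fingers; the grasp point (between the pads) lies 19 mm behind it; z points along the fingers, y is the line along which they close (so a half turn about z gives the same grasp; the last joint's range is limited). The gripper opens to 85 mm and grips with 20 to 120 N. Pads are 22 mm wide; open, the fingers measure 114 mm over their backs; the gripper's body (76 mm by 85 mm) begins 54 mm behind the grasp point. The pads swing forward as they close: fully open they stand 13 mm farther back than shut.
Start: joints at [1.222, 0.22, 1.526, -0, 1.395, -0.126], TCP at [0.138, 0.61, 0.231] pointing down, gripper open.
Joint ranges: [-2.98, 2.98], [-0.91, 2.08], [0.09, 2.57], [-1.24, 4.39], [0.2, 2.65], [-2.68, 2.68]. Speed limits (rad/s): [2.57, 2.57, 3.01, 3.14, 3.14, 3.14].

### API

Orientations are given as [roll, pitch, yaw] about the fixed x, y, z axes, in that order (R = Rz(yaw) Ry(pitch) Rx(roll)).
In Python, from plant import movep, move_l, set_joints, gripper_to, hold, inverse_kinematics, observe, get_image, get_calibration, Unreachable, job_done gives the robot as it stands. Calls block until the motion is done:
- movep(position, orientation): joint-space move of the TCP to a pose.
- move_l(position, feed=0.15, rotation=None, max_force=None): straight line of the TCP; rotation=None keeps the orientation; feed is the mean speed in m/s. With max_force (N) it stops when the force on the tool has changed by that much, and returns True; else False.
- set_joints(angles): joint-space move.
- gripper_to(opening, f_grip=None): finger opening in m; f_grip is the grip in N (None keeps the last); returns when the fingers have stopped.
- hold(seconds).
- inverse_kinematics(position, orientation): joint angles nearest the present ones, or None.
- observe(): the state.
- get_image(name): name is "scene" or "top"; returns (picture, depth): 384x512x3 uint8, red, green, blue; 384x512 float32, m along the optical axis (not along the pixel's ray), 0 where there is no reading.
- get_calibration(name): a dict with "intrinsics" (3x3 intrinsics, pixels), "world_from_camera" (4x4, takes a point from camera to world coordinates). Camera axes: x right, y down, z forward; pixel columns grow to the right and rows downward; lengths in m; the calibration is good to about 2 mm. A picture is of the moment at which its call begins. get_calibration takes no time and is no camera call.
A pose or a line that the arm cannot do raises Unreachable and nothing moves.
- job_done(): hands the job in; it is judged then, once.
The state is a dict: "time_s": time; "q": joint angles; "joint_velocities": joint speeds; "joint_torque": joint torques, N m; "eef_pos": TCP position; "tcp_rot": TCP orientation; "ft_force": force on the tool from outside, world axes, zero at the start; "torque": the same for the moment, N m; "opening": finger opening in m; "grasp_force": force on a finger pad.
Only numpy, scipy, OpenCV 4.12 (cv2) and the standard library are available. Lean on these libraries where they do the work, as an engineer would, in place of code of your own. Each camera call takes 0.05 s, during which the arm holds its last target. There are 200 camera calls.

## Working session

There is one attempt and no reset: what is moved stays moved. The work goes in short steps, each a Python script; the robot and the scene stay as the last script left them, time stands still between calls to the robot, and variables do not carry over. Pictures are saved under pics/ and viewed, at most 14 in all, crops included, and the job is handed in when it is done.

```bash
ls; mkdir -p pics; python3 - <<'E'
from plant import *
import cv2,numpy as np
s=observe();print(s)
for n in("scene","top"):
    p,d=get_image(n);np.savez(f"pics/{n}0.npz",p=p,d=d)
    c=get_calibration(n);print(n,np.round(c["intrinsics"],1).tolist(),np.round(c["world_from_camera"],3).tolist())
    cv2.imwrite(f"pics/{n}0.png",cv2.resize(p[:,:,::-1],(800,600),interpolation=cv2.INTER_CUBIC))
E
```

```text
pics
{'time_s': 0.0, 'q': array([ 1.22189568e+00,  2.21225587e-01,  1.52761554e+00,  1.08065205e-05,
        1.39468461e+00, -1.26061658e-01]), 'joint_velocities': array([-0.00122382, -0.00023225,  0.00164441,  0.00148368,  0.00111851,
        0.00199279]), 'joint_torque': array([-8.47602441e-04, -4.96890378e+01, -3.89400887e+01, -2.82822411e-04,
        1.10051158e-02, -1.25900826e-05]), 'eef_pos': array([0.13789431, 0.60898211, 0.23019723]), 'tcp_rot': array([-3.13967625e+00, -2.53594023e-04,  2.91875152e+00]), 'ft_force': array([ 0.20931809, -0.12137275, -0.14215244]), 'torque': array([ 0.00370647,  0.05874843, -0.00319117]), 'grasp_force': 0.0, 'opening': 0.08517600117398497}
scene [[355.9, 0.0, 253.5], [0.0, 355.9, 195.0], [0.0, 0.0, 1.0]] [[-0.914, 0.35, -0.207, 0.758], [0.407, 0.793, -0.453, 0.47], [0.005, -0.498, -0.867, 1.058], [0.0, 0.0, 0.0, 1.0]]
top [[447.3, 0.0, 261.3], [0.0, 447.3, 193.4], [0.0, 0.0, 1.0]] [[0.007, -0.998, 0.057, 0.412], [-1.0, -0.008, -0.005, -0.039], [0.006, -0.057, -0.998, 1.422], [0.0, 0.0, 0.0, 1.0]]
```

View pics/top0.png

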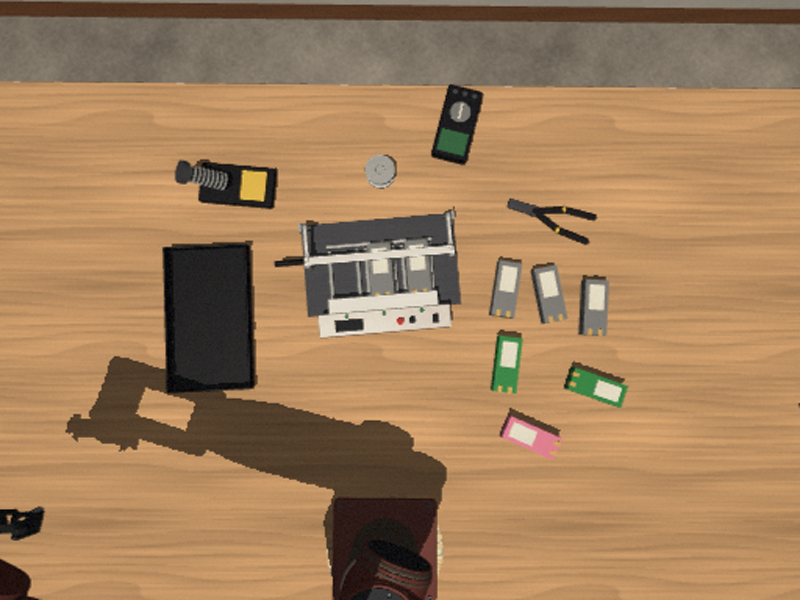

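View pics/scene0.png

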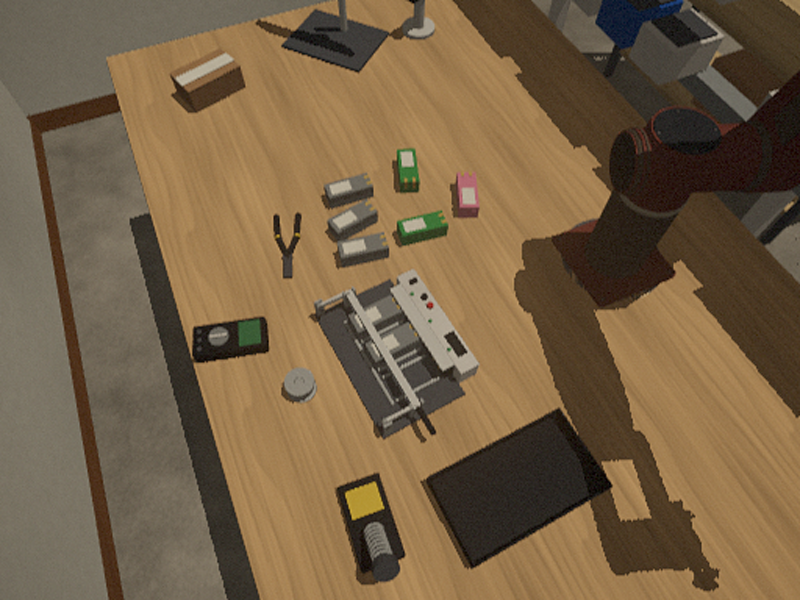

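The top view shows the dock (white case about (385,322), deck about (380,260)), with spent packs in the middle and right bays and the left bay empty. The handle is at (290,262), the tray at (210,317) and three grey charged packs at (507,287), (549,292) and (594,305). Next I'll get metric poses.

```bash
cat > vis.py <<'E'
import numpy as np,cv2
from plant import get_image,get_calibration
def cloud(n,p=None,d=None):
    if d is None: p,d=get_image(n)
    c=get_calibration(n);K=c["intrinsics"];T=np.array(c["world_from_camera"])
    v,u=np.mgrid[:d.shape[0],:d.shape[1]]
    P=np.stack([(u-K[0][2])/K[0][0]*d,(v-K[1][2])/K[1][1]*d,d],-1)@T[:3,:3].T+T[:3,3]
    P[d==0]=np.nan
    return p,P
def blobs(P,mask,amin=40):
    n,l,s,c=cv2.connectedComponentsWithStats(mask.astype(np.uint8),connectivity=4)
    out=[]
    for i in range(1,n):
        if s[i,4]<amin: continue
        q=P[l==i]; r=cv2.minAreaRect((q[:,:2]*1000).astype(np.float32))
        out.append((s[i,4],q.mean(0),r,l==i))
    return out
def packs(pP=None):
    """grey packs on the bench right of the dock: list of (x,y,yaw)"""
    p,P=pP or cloud("top")
    sat=p.max(-1).astype(int)-p.min(-1)
    m=(P[...,2]>.030)&(P[...,2]<.050)&(P[...,1]<-.12)&(P[...,1]>-.6)&(P[...,0]>.25)&(P[...,0]<.8)
    out=[]
    for a,c,r,k in blobs(P,m,150):
        (cx,cy),(w,h),ang=r
        if max(w,h)<85 or max(w,h)>130 or np.median(sat[k])>45: continue
        yaw=np.deg2rad(ang if w>h else ang+90); yaw=(yaw+np.pi/2)%np.pi-np.pi/2
        out.append((cx/1000,cy/1000,yaw,w,h,c[2]))
    return sorted(out,key=lambda t:-t[1])
E
python3 - <<'E'
from vis import *
np.set_printoptions(precision=4,suppress=True)
for n in("top","scene"):
    f=np.load(f"pics/{n}0.npz");p,P=cloud(n,f["p"],f["d"])
    z=P[...,2];print(n)
    b=(z>-.02)&(z<.02)&(P[...,0]>.3)&(P[...,0]<.8)&(abs(P[...,1])<.5);print("bench z",np.median(z[b]),z[b].std())
    for t in packs((p,P)):print("pack",np.array(t))
    reg=(P[...,0]>.2)&(P[...,0]<.9)&(P[...,1]>-.2)&(P[...,1]<.6)
    for nm,lo,hi in(("case",.048,.0565),("lip/pack",.040,.0475),("deck",.003,.012),("tray",.028,.042),("bar",.0475,.075)):
        for a,c,r,k in blobs(P,reg&(z>lo)&(z<hi),60):
            print(nm,a,c,[np.round(x,1) for x in r])
E
```

```text
top
bench z 0.0001503801927402737 0.0044133319910717355
pack [  0.5197  -0.2407  -0.1386  47.0845 111.1816   0.0393]
pack [  0.5102  -0.3282   0.1982 110.2392  48.9277   0.0395]
pack [  0.4843  -0.4177  -0.0671  47.7885 110.6394   0.0394]
case 420 [0.5835 0.0093 0.0528] [array([583.5,  12.4]), array([ 23.4, 293.4]), np.float64(6.2)]
case 1514 [0.4668 0.0017 0.0521] [array([471. ,   2.1]), array([ 78.1, 258.5]), np.float64(5.4)]
lip/pack 220 [ 0.5458 -0.0656  0.0445] [array([548.3, -64.4]), array([71.4, 44.7]), np.float64(3.9)]
lip/pack 215 [0.5354 0.0094 0.0442] [array([539.2,   8.4]), array([69.2, 45.7]), np.float64(5.6)]
deck 1135 [0.6326 0.0234 0.0066] [array([631.1,  18.6]), array([ 67.5, 284.3]), np.float64(5.1)]
deck 78 [0.5776 0.4116 0.0052] [array([574.5, 409.9]), array([37.3, 42.4]), np.float64(88.5)]
deck 385 [ 0.5411 -0.1227  0.0064] [array([ 540.6, -120.5]), array([103.4,  59.9]), np.float64(5.6)]
deck 698 [0.5285 0.105  0.0066] [array([522.7,  97.6]), array([102.5, 133.5]), np.float64(8.5)]
deck 61 [0.5311 0.3579 0.0053] [array([528.9, 357.4]), array([32.3, 31.3]), np.fl
[... 2733 characters left out ...]
 , 19.6]), np.float64(41.8)]
deck 88 [0.3928 0.3527 0.0049] [array([393.5, 354.2]), array([48.3, 32.7]), np.float64(42.8)]
tray 718 [ 0.8422 -0.1342  0.0345] [array([ 845.4, -136.5]), array([ 74.9, 123.4]), np.float64(76.6)]
tray 262 [0.7595 0.0161 0.0392] [array([759.8,  15.7]), array([57.8, 55.3]), np.float64(70.3)]
tray 578 [0.4617 0.3595 0.0346] [array([460.2, 356.6]), array([291.2, 166.6]), np.float64(3.1)]
bar 1508 [0.4698 0.0103 0.0529] [array([473.7,   4.4]), array([ 80.9, 260.9]), np.float64(5.6)]
bar 776 [0.5941 0.041  0.0546] [array([611.2,  43. ]), array([ 93.9, 362. ]), np.float64(5.2)]
bar 151 [0.7338 0.3364 0.0613] [array([733.8, 339.6]), array([44.5, 34.6]), np.float64(85.5)]
```

```bash
python3 - <<'E'
from vis import *
np.set_printoptions(precision=4,suppress=True)
a=np.deg2rad(5.5);R=np.array([[np.cos(a),-np.sin(a)],[np.sin(a),np.cos(a)]])
def cross(t,z,th):  # edges where sorted/smoothed profile crosses th
    o=np.argsort(t);t=t[o];z=z[o];b=np.arange(t.min(),t.max(),1.)
    m=np.array([np.median(z[abs(t-x)<1.2]) if (abs(t-x)<1.2).any() else np.nan for x in b])
    i=np.where((m[:-1]>th)!=(m[1:]>th))[0]
    return b[i]+.5
for n in("top","scene"):
    f=np.load(f"pics/{n}0.npz");p,P=cloud(n,f["p"],f["d"]);print(n)
    Q=P.reshape(-1,3);Q=Q[~np.isnan(Q[:,0])]
    D=np.c_[(Q[:,:2]-[.555,.011])@R*1000,Q[:,2]*1000]
    def band(lo,hi,ax): 
        k=(D[:,1-ax]>lo)&(D[:,1-ax]<hi)&(abs(D[:,ax])<240);return D[k,ax],D[k,2]
    for lo,hi in((-120,-60),(-60,0),(0,60),(60,120)):
        t,z=band(lo,hi,0);print("x band",lo,hi,"th30",cross(t,z,30),"th3",cross(t,z,3))
    t,z=band(-115,-95,1);print("case y th25",cross(t,z,25))
    t,z=band(70,90,1);print("deck y th3",cross(t,z,3))
    t,z=band(-40,15,1);print("packs y th25",cross(t,z,25))
    t,z=band(155,200,0);print("handle x th25",cross(t,z,25))
    t,z=band(26,34,1);print("handle y th25",cross(t,z,25))
E
```

```text
top
x band -120 -60 th30 [-123.4811   52.5189] th3 [-124.4811   73.5189   74.5189  107.5189]
x band -60 0 th30 [-122.9116  -45.9116  -44.9116  -42.9116  -41.9116  -38.9116  -37.9116
  -35.9116  -34.9116  -33.9116  -31.9116  -30.9116  -29.9116  -27.9116
  -23.9116  -17.9116  -15.9116  -14.9116  -12.9116  -11.9116  -10.9116
   -7.9116   -6.9116   -5.9116   -4.9116   -2.9116   -1.9116    1.0884
    2.0884    4.0884    5.0884   10.0884   12.0884   44.0884   46.0884
   49.0884   50.0884   53.0884  184.0884  228.0884  229.0884  232.0884] th3 [-124.9116  101.0884  103.0884  108.0884  175.0884  179.0884  180.0884
  232.0884]
x band 0 60 th30 [-123.2264  -47.2264  -38.2264  -37.2264  -22.2264  -21.2264  -14.2264
  -13.2264  -11.2264  -10.2264   19.7736   42.7736   44.7736   45.7736
   51.7736   52.7736] th3 [-123.2264  108.7736  211.7736  212.7736]
x band 60 120 th30 [-123.3766  -49.3766   22.6234   37.6234] th3 [-124.3766  -28.3766  -25.3766   37.6234   40.6234  104.6234  106.6234
  108.6234]
case y th25 [-220.0857 -219.0857 -214.0857 -132.0857  129.9143]
deck y th3 [-236.8753 -235.8753 -165
[... 1890 characters left out ...]
.249  -48.249  -25.249   25.751]
handle x th25 [24.5129 25.5129 26.5129 27.5129 30.5129 36.5129]
handle y th25 [-145.5777 -142.5777 -140.5777 -136.5777 -135.5777 -133.5777 -132.5777
 -100.5777  -99.5777  -95.5777  -94.5777  -72.5777  -71.5777  -67.5777
  -66.5777  -47.5777  -46.5777  -23.5777  -22.5777  -11.5777   -9.5777
   -0.5777    1.4223   81.4223   82.4223  106.4223  107.4223  146.4223
  148.4223  149.4223  150.4223  151.4223  152.4223  155.4223  158.4223
  159.4223  161.4223  164.4223  165.4223  173.4223  174.4223  177.4223
  181.4223  182.4223  183.4223  187.4223  188.4223  191.4223  193.4223
  195.4223  196.4223  197.4223  199.4223  200.4223  201.4223  202.4223
  203.4223  208.4223]
```

```bash
cat > arm.py <<'E'
import numpy as np
from plant import *
from scipy.spatial.transform import Rotation as Ro
DK=(.5545,.0105,.096); TR=(.4602,.3566,.054); PI=np.pi
def w(fr,x,y,z):
    c,s=np.cos(fr[2]),np.sin(fr[2]); return np.array([fr[0]+c*x-s*y,fr[1]+s*x+c*y,z])
def st(*a):
    s=observe();print(*a,"t%.1f"%s["time_s"],"p",np.round(s["eef_pos"],4),"F",np.round(s["ft_force"],1),"M",np.round(s["torque"],2),"op%.4f g%.0f"%(s["opening"],s["grasp_force"]),flush=True);return s
def arc(a): return w(DK,.097-.067*np.cos(a),.180,.0515-.019+.067*np.sin(a))
E
python3 - <<'E'
from arm import *
np.set_printoptions(precision=2,suppress=True)
for nm,p,ys,pit in(("bar0",arc(0)+[0,0,.1],(.096+PI/2,.096-PI/2),0),("bar2",arc(2.),(.096+PI/2,.096-PI/2),0),
  ("b0",w(DK,0,-.074,.03),(.096,.096+PI),.3),("b2",w(DK,0,.074,.03),(.096,.096+PI),.3),("c2",(.484,-.418,.02),(-.067,-.067+PI),0),
  ("tray",w(TR,.0,0,.03),(.054+PI/2,.054-PI/2),0),("tray-",w(TR,-.08,0,.03),(.054+PI/2,.054-PI/2),0)):
    for y in ys:
        q=inverse_kinematics(p,[PI,-pit if abs(y)<1 else pit,y]);print(nm,round(y,2),q)
E
```

```text
bar0 1.67 [ 0.2   0.25  1.69 -0.    1.21  0.1 ]
bar0 -1.47 None
bar2 1.67 [ 0.18  0.49  1.45 -0.    1.2   0.09]
bar2 -1.47 None
b0 0.1 [-0.32  0.13  2.08  0.2   0.66  1.01]
b0 3.24 [-0.32  0.13  2.08  0.2   0.66 -2.13]
b2 0.1 [-0.01  0.1   2.11  0.05  0.63  1.43]
b2 3.24 [-0.01  0.1   2.11  0.05  0.63 -1.71]
c2 -0.07 [-0.84  0.48  1.63 -0.    1.04  0.8 ]
c2 3.07 [-0.84  0.48  1.63  0.    1.04 -2.34]
tray 1.62 [ 0.52  0.35  1.78 -0.    1.01  0.47]
tray -1.52 [ 0.52  0.35  1.78  0.    1.01 -2.67]
tray- 1.62 [ 0.59  0.21  1.95 -0.    0.98  0.54]
tray- -1.52 [ 0.59  0.21  1.95  0.    0.98 -2.6 ]
```

```bash
python3 - <<'E'
from arm import *
rot=[PI,0,.096+PI/2]
gripper_to(.045,40)
movep(arc(0)+[0,0,.09],rot); st()
print(move_l(arc(0),.1,max_force=15)); st("at rod")
gripper_to(0.0,40); st("gripped")
for a in np.arange(.2,2.01,.2)[:9]: move_l(arc(a),.08)
st("1.8"); move_l(arc(1.93),.05,max_force=25); st("end")
gripper_to(.04); move_l(arc(1.93)+[0,0,.08],.15); st("off")
import cv2; p,d=get_image("top");cv2.imwrite("pics/a.png",cv2.resize(p[80:270,110:420,::-1],(775,475),interpolation=cv2.INTER_CUBIC))
E
```

```text
t2.8 p [0.5669 0.1935 0.1228] F [ 0.1 -0.2 -0.4] M [ 0.06 -0.01 -0.01] op0.0454 g0
False
at rod t3.8 p [0.5679 0.1927 0.0333] F [0.2 0.8 0.6] M [ 0.   -0.02 -0.05] op0.0452 g0
gripped t4.2 p [0.5693 0.1928 0.0338] F [ 4.9  1.1 -1. ] M [ 0.07 -0.78 -0.02] op0.0104 g39
1.8 t7.1 p [0.6505 0.2007 0.1001] F [0.2 0.4 5.6] M [-0.01  0.24 -0.06] op0.0105 g42
end t7.4 p [0.6585 0.2014 0.0971] F [ 0.4 -0.3  4.8] M [-0.07  0.24 -0.01] op0.0105 g43
off t8.5 p [0.6568 0.2011 0.1744] F [-0.4 -0.2 -1. ] M [0.03 0.   0.02] op0.0399 g0
```

View pics/a.png

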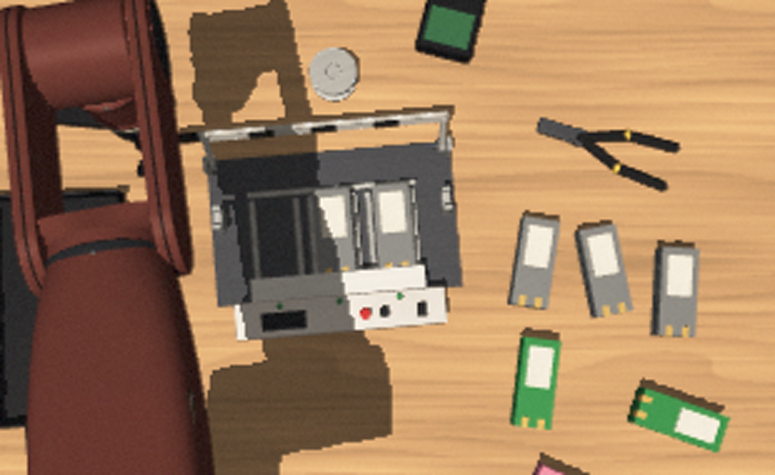

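```bash
cat >> arm.py <<'E'
GZ=.007
def bp(by,xt,zb,th,gx=0.):
    """TCP world pos for a pack held at own x=gx whose contact-top corner is at dock x=xt, bottom corner zb above floor"""
    xb=xt+.040*np.sin(th); l=gx+.055
    return w(DK,xb+l*np.cos(th)-GZ*np.sin(th),by,.006+zb+l*np.sin(th)+GZ*np.cos(th))
def rt(th): return [PI,-th,DK[2]]
def take_out(by):
    """grip seated pack, centre on it, rock up, pull out, lift"""
    gripper_to(.060,40); p=bp(by,-.055,0,0)
    movep(p+[0,0,.09],rt(0)); print(move_l(p,.12,max_force=15)); st("down")
    gripper_to(.0,30); st("grip30"); gripper_to(0,80); hold(.2); s=st("grip80")
    for th in(.06,.12,.2,.3):
        if move_l(bp(by,-.0555,.0005,th),.06,rotation=rt(th),max_force=30): st("STOP");return False
    st("tilted")
    move_l(bp(by,-.040,.002,.3),.06,max_force=25); st("out")
    move_l(bp(by,-.020,.10,.3),.15,max_force=25); s=st("up"); return s["opening"]>.03
E
python3 - <<'E'
from arm import *
print(take_out(0.))
E
```

```text
False
down t10.9 p [0.5553 0.0105 0.0137] F [-0.3  0.1 -0.1] M [0.04 0.04 0.01] op0.0602 g0
grip30 t11.2 p [0.5555 0.0113 0.0144] F [-0.9  5.3  5.3] M [ 0.97  0.18 -0.01] op0.0454 g34
grip80 t11.6 p [0.5558 0.0112 0.0146] F [-0.4  5.   6. ] M [ 0.94  0.12 -0.09] op0.0449 g84
tilted t12.6 p [0.5614 0.0116 0.0301] F [ 3.1  4.8 -1.6] M [ 1.15 -0.14  0.1 ] op0.0449 g83
out t13.0 p [0.5762 0.013  0.0303] F [ 0.2  4.3 -5.2] M [0.86 0.49 0.04] op0.0445 g89
up t13.8 p [0.5954 0.0144 0.1275] F [-0.2  0.3 -4.7] M [-0.07  0.4   0.05] op0.0450 g88
True
```

```bash
sed -i 's/DK=(.5545,.0105,.096)/DK=(.5552,.0117,.096)/' arm.py; cat >> arm.py <<'E'
def to_tray(tx):
    r=[PI,0,TR[2]+PI/2]; p=w(TR,tx,0,.004+GZ)
    movep(p+[0,0,.13],r); s=st("above tray")
    if s["opening"]<.03: print("LOST");return False
    move_l(p+[0,0,.02],.2); print(move_l(p-[0,0,.002],.04,max_force=5)); st("placed")
    gripper_to(.062); move_l(p+[0,0,.12],.25); return True
E
python3 - <<'E'
from arm import *
from vis import *
if to_tray(-.085):
    if take_out(-.074): to_tray(.0)
st()
set_joints([1.4,-.1,1.5,0,1.5,0]) if False else None
p,P=cloud("top");cv2.imwrite("pics/b.png",cv2.resize(p[80:270,90:420,::-1],(800,460),interpolation=cv2.INTER_CUBIC))
for t in packs((p,P)):print(np.round(t,4))
E
```

```text
above tray t15.3 p [0.3759 0.3514 0.1408] F [ 0.   0.  -4.5] M [ 0.   -0.02 -0.03] op0.0451 g88
True
placed t16.5 p [0.3759 0.3524 0.0127] F [1.4 0.3 4.3] M [ 0.12 -0.01  0.01] op0.0448 g89
False
down t20.2 p [ 0.563  -0.062   0.0137] F [-0.9  0.3  0.1] M [-0.02  0.01 -0.01] op0.0600 g0
grip30 t20.5 p [ 0.5634 -0.0622  0.0143] F [-0.2  0.1  5.4] M [0.05 0.09 0.05] op0.0457 g33
grip80 t20.9 p [ 0.5636 -0.0623  0.0145] F [-0.1 -0.3  7.2] M [ 0.09  0.08 -0.02] op0.0450 g83
tilted t21.9 p [ 0.5695 -0.0614  0.0301] F [3.6 1.2 2.9] M [ 0.17 -0.29 -0.04] op0.0449 g83
out t22.3 p [ 0.5837 -0.0594  0.0296] F [ 0.4 -0.8 -3.4] M [-0.03  0.24 -0.01] op0.0446 g83
up t23.1 p [ 0.6031 -0.0576  0.1274] F [-0.6 -0.4 -3.3] M [-0.05  0.31 -0.02] op0.0449 g83
above tray t24.7 p [0.4608 0.3557 0.1408] F [ 0.4  0.8 -2.7] M [-0.05 -0.01 -0.07] op0.0447 g83
True
placed t25.9 p [0.4606 0.3567 0.0125] F [1.4 0.6 2.1] M [ 0.14 -0.07 -0.03] op0.0451 g84
t26.8 p [0.46   0.3565 0.1308] F [ 0.7  0.2 -0.6] M [0.01 0.01 0.03] op0.0619 g0
[ 5.193000e-01 -2.407000e-01 -1.492000e-01  4.692630e+01  1.105042e+02
  3.940000e-02]
[ 5.101000e-01 -3.276000e-01  1.910000e-01  1.104308e+02  4.766060e+01
  3.940000e-02]
[ 4.847000e-01 -4.178000e-01 -5.360000e-02  4.770060e+01  1.110926e+02
  3.920000e-02]
```

View pics/b.png

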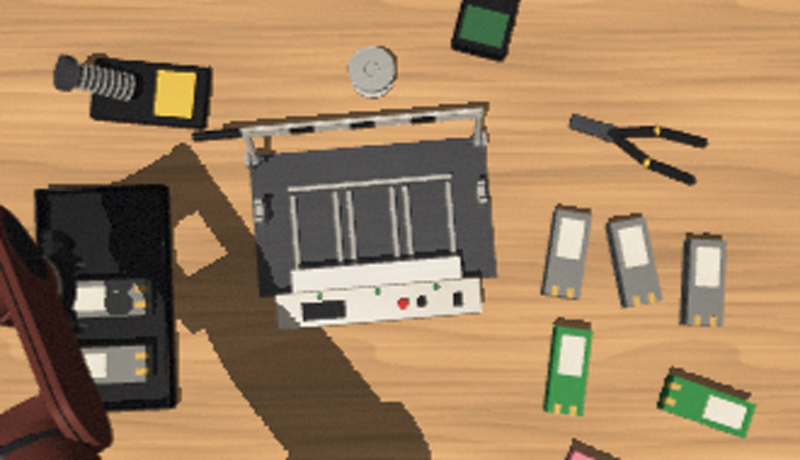

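The spent packs are in the tray (packs at (110,298) and (115,362)) and the bays are empty. Charged packs next.

```bash
cat >> arm.py <<'E'
def pick(pk):
    x,y,yaw=pk[:3]; p=np.array([x+.0005,y+.002,GZ])
    gripper_to(.062); movep(p+[0,0,.10],[PI,0,yaw]); print(move_l(p,.15,max_force=8)); st("at pack")
    gripper_to(0,90); hold(.2); st("gripped")
    move_l(p+[0,0,.13],.2); s=st("lifted"); return s["opening"]>.03
def insert(by,th=.3):
    movep(bp(by,-.033,.06,th),rt(th)); s=st("pre")
    if s["opening"]<.03: return False
    move_l(bp(by,-.036,.006,th),.1,max_force=15); 
    print(move_l(bp(by,-.036,-.006,th),.02,max_force=3)); s=st("floor")
    zf=s["eef_pos"][2]; dz=zf-bp(by,-.036,0,th)[2]; print("dz",dz)
    print(move_l(bp(by,-.037,dz-.0003,th),.02)); 
    print(move_l(bp(by,-.066,dz-.0003,th),.03,max_force=6)); s=st("rail")
    c=np.array([np.cos(DK[2]),np.sin(DK[2])]); gx=float((s["eef_pos"]-bp(by,-.057,0,th))[:2]@c); print("gx",gx)
    return gx,dz
def rock(by,gx,dz,th0=.3):
    for th,xt,z in((.2,-.0565,.0),(.12,-.0565,0),(.06,-.0565,0),(.0,-.0555,-.0005)):
        z=z+dz*th/th0
        if move_l(bp(by,xt,z,th,gx),.04,rotation=rt(th),max_force=30): st("STOP at",th);return False
        st(th)
    return True
E
python3 - <<'E'
from arm import *
from vis import packs
pk=packs(); print(len(pk),np.round(pk[0][:3],4))
if pick(pk[0]): print(insert(.074))
E
```

```text
3 [ 0.5196 -0.2407 -0.1472]
False
at pack t30.1 p [ 0.5208 -0.239   0.0078] F [ 0.1 -0.3  0.5] M [-0.01  0.01  0.01] op0.0622 g0
gripped t30.6 p [ 0.5215 -0.2395  0.0089] F [0.3 0.7 6.6] M [0.22 0.07 0.07] op0.0450 g93
lifted t31.4 p [ 0.519  -0.238   0.1353] F [ 0.4 -0.2 -4.3] M [-0.04  0.01 -0.01] op0.0448 g92
pre t32.7 p [0.5777 0.0873 0.0891] F [-0.2 -0.7 -3.1] M [-0.03  0.32 -0.01] op0.0448 g92
True
floor t33.8 p [0.5754 0.0879 0.03  ] F [-0.1 -0.4  5.3] M [-0.04  0.31 -0.03] op0.0448 g93
dz 0.001012794595356692
False
True
rail t34.7 p [0.5528 0.0857 0.0302] F [ 2.7 -0.2 -0.2] M [ 0.03 -0.12 -0.03] op0.0448 g93
gx -0.0005418131972689855
(-0.0005418131972689855, np.float64(0.001012794595356692))
```

```bash
sed -i 's|z=z+dz\*th/th0|z=z+dz-.0007|; s|(.0,-.0555,-.0005)|(.0,-.0555,-.0008)|' arm.py
cat >> arm.py <<'E'
def leave(by,gx=0):
    gripper_to(.062); move_l(bp(by,-.055,.12,0,gx),.2); st("left")
E
python3 - <<'E'
from arm import *
from vis import *
if rock(.074,-.0005,.001): leave(.074)
p,P=cloud("scene");cv2.imwrite("pics/c.png",cv2.resize(p[150:300,180:330,::-1],(600,600),interpolation=cv2.INTER_CUBIC))
def hs(P,by):
    for x in(-35,-10,10,35,48):
        c=w(DK,x/1000,by,0)[:2];k=np.hypot(*(P[...,:2]-c).transpose(2,0,1))<.006;print(x,np.round(P[k][:,2]*1000,1).tolist()[:6] and np.round(np.median(P[k][:,2])*1000,1),end="; ")
hs(P,.074)
E
```

```text
0.2 t35.0 p [0.553  0.0855 0.0249] F [ 3.1 -0.1  8.3] M [-0.27  0.03 -0.04] op0.0448 g95
0.12 t35.3 p [0.5513 0.0854 0.0208] F [ 3.9 -1.5  9.7] M [-0.27 -0.13  0.01] op0.0443 g95
0.06 t35.5 p [0.5496 0.0854 0.0177] F [ 3.3 -0.9 11.4] M [-0.17 -0.02 -0.02] op0.0447 g95
0.0 t35.8 p [0.5495 0.0855 0.0149] F [ 1.5  0.2 17.6] M [-0.13  0.15 -0.13] op0.0449 g96
left t36.8 p [0.5472 0.0853 0.1317] F [-0.1  0.1 -0.4] M [ 0.03  0.04 -0.  ] op0.0620 g0
-35 491.1; -10 505.2; 10 505.1; 35 374.6; 48 46.5;
```

View pics/c.png

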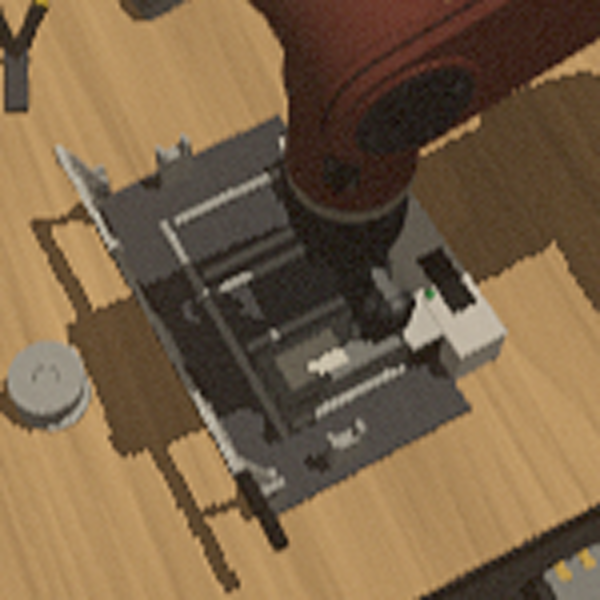

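```bash
cat >> arm.py <<'E'
def one(by):
    from vis import packs
    pk=packs(); print(np.round([q[:3] for q in pk],4).tolist())
    if not pick(pk[0]): return print("pick failed")
    r=insert(by)
    if not r or abs(r[0])>.006 or abs(r[1])>.003: return print("check",r)
    if rock(by,*r): leave(by,r[0])
E
python3 - <<'E'
from arm import *
one(0.)
E
```

```text
[[0.5102, -0.3281, 0.208], [0.4844, -0.4186, -0.0541]]
False
at pack t39.5 p [ 0.5114 -0.3264  0.0079] F [-0.3 -0.7  1. ] M [-0.   -0.03  0.  ] op0.0620 g0
gripped t40.0 p [ 0.5119 -0.3271  0.009 ] F [ 0.6 -0.   5.3] M [0.15 0.08 0.03] op0.0447 g93
lifted t40.8 p [ 0.5096 -0.3252  0.1352] F [-0.6 -0.2 -3.9] M [0.01 0.08 0.03] op0.0448 g92
pre t42.1 p [0.5849 0.0135 0.0892] F [-0.9 -0.9 -2.9] M [-0.01  0.32  0.02] op0.0443 g92
True
floor t43.2 p [0.5825 0.0141 0.03  ] F [-0.5 -0.1  5. ] M [-0.02  0.26  0.05] op0.0448 g94
dz 0.0010251233107579222
False
True
rail t44.2 p [0.5593 0.0119 0.0303] F [ 2.8 -0.1 -1.3] M [-0.02 -0.24  0.  ] op0.0445 g94
gx -0.0011960676295109463
0.2 t44.5 p [0.5593 0.0116 0.0249] F [ 1.2 -1.8  8.8] M [-0.38  0.2  -0.03] op0.0447 g95
0.12 t44.7 p [0.5577 0.0114 0.0208] F [ 2.4 -1.1 10.4] M [-0.34  0.13 -0.05] op0.0446 g95
0.06 t45.0 p [0.5561 0.0115 0.0178] F [ 3.9 -1.2 11.2] M [-0.19 -0.02 -0.01] op0.0446 g96
0.0 t45.2 p [0.556  0.0115 0.015 ] F [ 1.6  0.8 16.6] M [-0.2   0.13 -0.19] op0.0448 g97
left t46.3 p [0.5531 0.0117 0.1317] F [ 0.4  0.1 -0.4] M [-0.    0.05  0.06] op0.0622 g0
```

```bash
python3 - <<'E'
from arm import *
one(-.074)
from vis import *
movep([.42,.30,.30],[PI,0,.096+PI/2])
for n in("top","scene"):
    p,P=cloud(n);s=slice(80,270),slice(90,420)
    if n=="top":cv2.imwrite("pics/d.png",cv2.resize(p[80:270,90:420,::-1],(800,460),interpolation=cv2.INTER_CUBIC))
    for by in(-.074,0,.074):
        o=[]
        for x in(-38,-15,10,30,48):
            c=w(DK,x/1000,by,0)[:2];k=np.hypot(P[...,0]-c[0],P[...,1]-c[1])<.007;o.append(round(float(np.median(P[k][:,2])*1000),1) if k.any() else None)
        print(n,by,o)
E
```

```text
[[0.4844, -0.4176, -0.0698]]
False
at pack t49.0 p [ 0.4856 -0.4161  0.0079] F [ 0.1  0.3 -0.1] M [ 0.01 -0.03  0.05] op0.0623 g0
gripped t49.5 p [ 0.486  -0.4168  0.0091] F [ 0.2 -0.1  5.8] M [0.18 0.04 0.08] op0.0448 g94
lifted t50.3 p [ 0.4839 -0.4146  0.135 ] F [-0.1 -0.  -4.3] M [-0.02  0.05 -0.02] op0.0449 g93
pre t51.7 p [ 0.592  -0.0603  0.0894] F [-1.1 -0.4 -3.8] M [-0.05  0.28  0.04] op0.0446 g93
True
floor t52.7 p [ 0.5879 -0.0589  0.0315] F [-0.5  0.  -4.2] M [-0.03  0.34 -0.01] op0.0447 g93
dz 0.002598003168598581
False
True
rail t53.6 p [ 0.5662 -0.0617  0.0314] F [ 4.3 -0.1 -1.6] M [ 0.07 -0.32 -0.04] op0.0446 g94
gx -0.001366639899887494
0.2 t53.9 p [ 0.5653 -0.0615  0.0254] F [-1.  -0.2 -3.6] M [-0.01  0.17  0.04] op0.0446 g95
0.12 t54.1 p [ 0.5635 -0.0618  0.0213] F [ 1.7  1.8 -0.2] M [ 0.16 -0.08 -0.01] op0.0448 g95
0.06 t54.4 p [ 0.5616 -0.062   0.0182] F [ 1.7  0.9 -1.3] M [ 0.18 -0.09 -0.05] op0.0444 g95
0.0 t54.6 p [ 0.5612 -0.0622  0.0152] F [-0.6  1.6  5.7] M [ 0.09  0.13 -0.27] op0.0446 g96
left t55.7 p [ 0.5601 -0.0619  0.1319] F [-0.2 -0.3 -0. ] M [0.01 0.04 0.03] op0.0619 g0
top -0.074 [46.2, 45.5, 45.7, 45.9, 45.3]
top 0 [46.5, 44.6, 46.4, 45.1, 44.3]
top 0.074 [43.3, 47.0, 45.2, 44.2, 44.7]
scene -0.074 [45.4, 45.5, 45.7, 46.1, 43.5]
scene 0 [46.4, 45.9, 45.4, 44.9, 45.3]
scene 0.074 [44.8, 45.4, 46.6, 45.9, 45.3]
```

View pics/d.png

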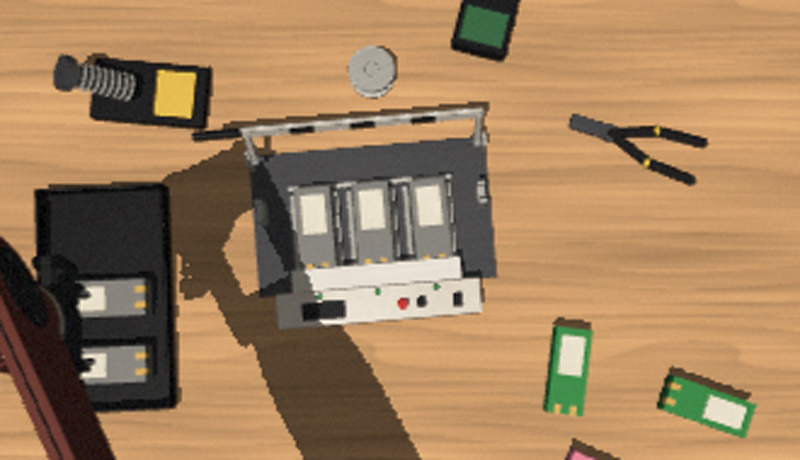

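```bash
python3 - <<'E'
from arm import *
rot=[PI,0,.096+PI/2]
gripper_to(.045,40)
movep(arc(1.93)+[0,0,.07],rot)
print(move_l(arc(1.93),.1,max_force=15)); st("at rod")
gripper_to(0.0,40); s=st("gripped")
if s["opening"]>.006:
    for a in np.arange(1.75,.05,-.2): move_l(arc(a),.08)
    st("low"); print(move_l(arc(0),.05,max_force=25)); st("0")
    print(move_l(arc(0)-[0,0,.005],.02,max_force=12)); st("pressed")
    gripper_to(.04); move_l(arc(0)+[0,0,.09],.15); st("off")
    movep([.42,.30,.30],rot)
from vis import *
for n in("top","scene"):
    p,P=cloud(n)
    for y in(-.11,-.037,.037,.110,.165,.185,.2):
        c=w(DK,.030,y,0)[:2];k=np.hypot(P[...,0]-c[0],P[...,1]-c[1])<.006;print(n,y,round(float(np.max(P[k][:,2])*1000),1) if k.any() else None)
    cv2.imwrite(f"pics/e{n}.png",cv2.resize(p[80:270,90:420,::-1] if n=="top" else p[150:300,180:330,::-1],(800,460) if n=="top" else (600,600),interpolation=cv2.INTER_CUBIC))
E
```

```text
False
at rod t59.6 p [0.6585 0.2025 0.0958] F [-0.2  0.7 -0.2] M [-0.06 -0.02 -0.03] op0.0448 g0
gripped t60.0 p [0.6585 0.2025 0.0962] F [-0.8 -0.2  3. ] M [-0.06  0.07 -0.07] op0.0104 g39
low t62.9 p [0.5698 0.1941 0.0423] F [ 7.5  2.9 -1.6] M [ 0.4  -1.32 -0.05] op0.0106 g41
False
0 t63.2 p [0.5692 0.194  0.0326] F [6.6 2.4 0.8] M [ 0.33 -1.31  0.02] op0.0105 g42
True
pressed t63.4 p [0.5693 0.194  0.032 ] F [-0.5  0.6  5.2] M [-0.06  0.14 -0.03] op0.0105 g42
off t64.6 p [0.5672 0.1936 0.1217] F [-0.2 -0.  -0.3] M [-0.03 -0.01  0.01] op0.0401 g0
top -0.11 59.0
top -0.037 58.6
top 0.037 59.7
top 0.11 57.2
top 0.165 59.8
top 0.185 60.2
top 0.2 62.2
scene -0.11 56.2
scene -0.037 55.8
scene 0.037 56.1
scene 0.11 56.6
scene 0.165 58.3
scene 0.185 60.2
scene 0.2 58.2
```

View pics/etop.png

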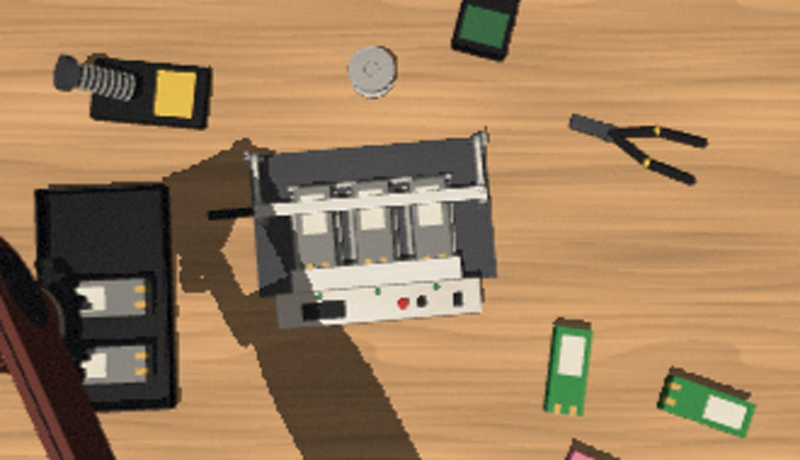

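View pics/escene.png

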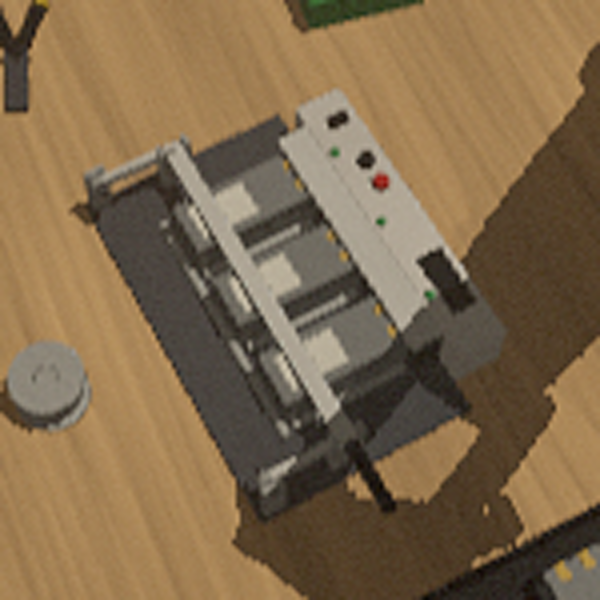

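```bash
python3 - <<'E'
from arm import *
from vis import *
def rep(tag):
    for n in("top","scene"):
        A=[]
        f=np.load(f"pics/{n}0.npz")
        for P in(cloud(n,f["p"],f["d"])[1],cloud(n)[1]):
            o=[]
            for y in(-.11,-.037,.037,.110):
                m=[]
                for j in np.linspace(-.012,.012,9):
                    c=w(DK,.030,y+j,0)[:2];k=np.hypot(P[...,0]-c[0],P[...,1]-c[1])<.005;m+=P[k][:,2].tolist()
                o.append(round(np.median(m)*1000,1))
            A.append(o)
        print(tag,n,"start",A[0],"now",A[1])
rep("before press")
gripper_to(0,40); p=arc(0); p[2]=.0575  # rod top
movep(p+[0,0,.06],[PI,0,.096+PI/2]); print(move_l(p+[0,0,.008],.1,max_force=8),move_l(p-[0,0,.006],.02,max_force=10)); st("press")
move_l(p+[0,0,.1],.15); movep([.42,.30,.30],[PI,0,.096+PI/2]); rep("after"); st()
E
```

```text
before press top start [np.float64(53.5), np.float64(53.3), np.float64(54.6), np.float64(53.7)] now [np.float64(53.0), np.float64(54.5), np.float64(54.9), np.float64(53.1)]
before press scene start [np.float64(53.5), np.float64(53.6), np.float64(52.2), np.float64(52.9)] now [np.float64(54.0), np.float64(53.2), np.float64(54.4), np.float64(52.4)]
False True
press t68.4 p [0.5683 0.1938 0.0573] F [-1.9 -1.5  5.6] M [-0.11  0.19  0.02] op0.0000 g3
after top start [np.float64(53.5), np.float64(53.3), np.float64(54.6), np.float64(53.7)] now [np.float64(53.8), np.float64(53.2), np.float64(52.7), np.float64(53.8)]
after scene start [np.float64(53.5), np.float64(53.6), np.float64(52.2), np.float64(52.9)] now [np.float64(53.9), np.float64(54.2), np.float64(53.9), np.float64(53.4)]
t70.3 p [0.4203 0.299  0.298 ] F [ 0.1  0.6 -0.3] M [-0.04  0.    0.01] op-0.0001 g0
```

The bar is back at its starting height: the rod top measured by touch is 57.3 mm against 57.5 mm nominal. The packs lie flat, so I'm handing the job in.

```bash
python3 -c "
from plant import *
print(job_done())"
```

```text
the job is handed in; nothing more can be done
None
```

Both spent packs are in the return tray, all three charged packs lie flat in their bays, the bar is back down in its catches, and the job was handed in about 70 s into the 210 s limit; the verdict was not shown.

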